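# Close the gate and hold the queen in the marking press

### The job

On the queen marking press, turn the blue gate knob clockwise until it clicks past its detent and the gate is shut, and only then pull the red-gripped lever round anticlockwise by exactly three clicks, never as far as a fourth, to lift the queen to the mesh. The lever springs back if let go, so keep hold of it: the program finishes with the gripper still holding the lever at the third click. Leave the other things on the bench where they are.

Things in the scene. Friction and masses are not known exactly. Their poses are not given: they have to be found in the camera images.
- press: Queen marking press, fixed: wooden base board 220 (x) x 310 (y) x 18 mm, its middle 5 mm to -y of the origin. Origin on the table under the axis of the round clear cage (62 mm across, yellow rim, top at 87 mm). The lever turns about this axis, its grip starting at (69, 98) mm, 55 degrees anticlockwise of press +x; the knob's axis is at (0, -115) mm. Five 7 mm brass studs, 85 mm from the cage axis.
- lever_grip (a point): Grip point on the lever: on the axis of its upright red round grip (20 mm diameter, from 48 to 108 mm above the table), 85 mm above the table, 120 mm from the cage axis. x axis outward along the arm, z up. The flat aluminium arm below is 14 mm wide, top at 48 mm, and reaches from the cage to 20 mm beyond the grip axis.
- lever (a joint): Lever angle, rad, 0 at its back stop, growing anticlockwise from above, limit 1.35. A spring drives it back to 0 if let go: about 5 N at the grip, up to 9 N as a sprung pawl climbs a stud, then dropping sharply (click). Studs are topped at 0.15, 0.41, 0.67, 0.93, 1.19: one click each. After the third click the arm lies midway between third and fourth studs, about 0.80.
- knob_grip (a point): Grip point of the gate knob: on its vertical axis, 78 mm above the table. x runs along the blue bar grip (46 mm long, 14 mm thick, from 52 to 92 mm above the table, white line on top); the flat faces look along y. Below it a black disc of 48 mm diameter; a yellow upright gate blade (top at 69 mm) turns with it 52 mm from the axis.
- gate_knob (a joint): Gate knob angle, rad, growing clockwise from above; starts between 0 and 0.2 (gate open), stop at 1.25. It turns freely to 0.38, then a detent resists with up to about 0.15 N m, is topped at 0.6 and pushes the knob on to about 0.8 (the click; gate shut). From there to the stop it turns freely and stays where left.
- cell_bar: Bystander, loose: wooden bar 22 x 240 x 12 mm with seven white queen cell cups standing up on it (27 mm high in all), on the table on the press's +x side. Origin under its middle.
- hive_tool: Bystander, loose: flat red and steel hive tool 210 mm long, up to 42 mm wide, 22 mm high at its hooked end, on the table on the press's -y side. Origin under its middle.
- queen_cage: Bystander, loose: flat yellow queen cage 78 x 34 x 18 mm on the table on the press's +y side. Origin under its middle.
- pen_stand: Bystander, loose: wooden block 50 x 85 x 35 mm holding two upright marking pens (red and blue caps, tops at 120 mm), beyond the press's +x -y corner. Origin under its middle.
- honey_jar: Bystander, loose: amber honey jar, 72 mm diameter, 100 mm high, at the left of the table. Origin under its middle.
- cup_tin: Bystander, loose: open steel tin, 80 mm mouth, 70 mm high, at the right of the table. Origin under its middle.
- bee_brush: Bystander, loose: bee brush lying at the right of the table, nearer the robot than the tin. Origin under its middle.

How it is judged:
On the way, in this order (a step that is already met when the one before it is completed fails the run):
1. the gate knob has been turned clockwise past its click, the lever still at rest (value of joint gate_knob above 0.72 rad and value of joint lever below 0.15 rad), for 0.2 s.
2. the lever has been brought to its third click (value of joint lever between 0.7 and 0.9 rad), for 0.2 s.
At the end, for the whole second after the job is handed in: The gate knob is past its detent (over 0.72 rad) and the lever is held still by the fingers (over 1 N on it) after its third click and before the fourth (0.70 to 0.90 rad) through the last second (all of step 2 and value of joint gate_knob above 0.72 rad and velocity of joint lever between -0.1 and 0.1 rad/s and contact force between the fingers and lever above 1 N); the arm keeps its last pose, push and grip.
It fails at once if the lever went on to a fourth click (value of joint lever above 0.93 rad).
It fails at once if the lever was clicked while the gate was still open (value of joint lever above 0.17 rad and value of joint gate_knob below 0.6 rad).
It fails at once if a bystander was moved more than 30 mm (distance of any of cell_bar, hive_tool, queen_cage, pen_stand, honey_jar, cup_tin, bee_brush from where it was at the start of the episode above 0.03 m).
It also fails if it takes over 51 s, if anything falls off the work surface, if the arm or the gripper's body presses on something with over 40 N, if the wrist force passes 120 N, or if a joint passes its speed limit or range.

### The arm

A 6-joint arm with a two-finger parallel gripper is mounted at the origin on the work surface. World frame = base frame: x ahead of the robot, y to its left, z up, the work surface at z = 0. Lengths are in m, angles in rad, forces in N, time in s.
With the tool pointing down it reaches from about 0.25 to 0.725 m from the base axis. Payload 4 kg.
Tool frame: the origin (TCP) lies between the finger pads; the fingertips stand 17 mm ahead of it and the grasp point (between the pads) lies 2 mm behind it; z points along the fingers, x is the direction in which the jaws open and shut, and the axes are right-handed (so a half turn about z gives the same grasp; the last joint's range is limited). The gripper opens to 85 mm and grips with 20 to 120 N. Pads are 22 mm wide; open, the fingers measure 114 mm over their backs; the gripper's body (76 mm by 85 mm) begins 54 mm behind the grasp point. The pads swing forward as they close: fully open they stand 13 mm farther back than shut.
Start: joints at [1.172, 0.241, 0.005, 1.335, 0, 1.571], TCP at [0.194, 0.461, 0.248] pointing down, gripper open.
Joint ranges: [-2.72, 2.72], [-1.05, 1.87], [-1.09, 1.28], [-1.99, 2.15], [-1.42, 1.44], [-3.14, 3.14]. Speed limits (rad/s): [2.79, 2.79, 3.14, 3.14, 3.14, 3.14].

### API

Orientations are given as a unit quaternion [x, y, z, w].
In Python, from workcell import telemetry, cams, workorder gives the robot as it stands. The module is installed in compiled form; this text tells all that it offers.
- The arm moves only by the tool apply_moves, never from a script. Its argument "moves" is a list that holds one entry, the list of rows, each a list of 4 numbers: the shift along the tool's x, y, z in mm, then the turn about the tool's z in degrees. A call has exactly 10 rows; each row shifts and turns the pose as measured when the row begins, along the tool's axes as they then stand; what a row does not reach is not made up. A row lasts 1/10 s, in which the tool goes at most 50 mm and 8.59 degrees, less where a joint would pass 70% of its speed; a pose out of reach is approached as far as the arm can. A call with a gripper value outside its range is refused whole. "hand" is the gripper's target within -1 to 1 (fully open at 1, half-way at 0, shut at -1), set as the call begins (left out, the last holds). The fingers move at their own pace and stop on an object; the grip force is fixed at half the most. Time passes only in rows, so rows that do not move let the fingers close, or fill a call up. It gives the time, the measured TCP pose, the force and the opening at its end, in the units of the state.
- telemetry.get_obs(): the state, without advancing time (a new reading comes with each control period).
- cams.camera(name): name is "scene" or "top" or "wrist"; returns a dict with "color" (400x640x3 uint8, red, green, blue), "fovy" (degrees; the focal length in pixels is half the picture's height over the tangent of half this angle, whatever the lens; pixels are square), "cx", "cy" (the principal point, pixels), "camera_from_world" (4x4, takes a point from world to camera coordinates). Camera axes: x right, y down, z forward; pixel columns grow to the right and rows downward; lengths in m; the calibration is good to about 2 mm. A picture is of the moment at which its call begins. There is no depth.
- workorder.job_done(): hands the job in, once; it reports no verdict.
The state is a dict: "clock": time; "joint_pos": joint angles; "joint_vel": joint speeds; "tau": joint torques, N m; "eef_pos": TCP position; "tool_rot": TCP orientation; "ft_force": force on the tool from outside, world axes, zero at the start; "ft_torque": the same for the moment, N m; "grip_width": finger opening in m.
Only numpy, scipy, OpenCV 4.12 (cv2) and the standard library are available. Lean on these libraries where they do the work, as an engineer would, in place of code of your own. Each camera call takes 0.05 s, during which the arm holds its last target. There are 200 camera calls.

## Working session

There is one attempt and no reset: what is moved stays moved. The work goes in short steps, Python scripts to look and compute and a tool call to move; the robot and the scene stay as the last step left them, time stands still between calls to the robot, and variables do not carry over. Pictures are saved under pics/ and viewed, about 8 in all and at most 12, crops included, and the job is handed in when it is done.

Besides the shell and the picture viewer there is one more tool, called after "Emit:" as name(argument=value, ...) on one line, values as JSON. apply_moves: Moves the arm, as the interface text tells. Its arguments: {"type":"object","properties":{"moves":{"type":"array"},"hand":{"type":"number"}},"required":["moves"]}

```bash
mkdir -p pics; cat > h.py <<'E'
import numpy as np, cv2, json
from workcell import telemetry, cams, workorder
def snap(n,f):
    c=cams.camera(n); cv2.imwrite(f'pics/{f}.png',c['color'][:,:,::-1])
    json.dump({k:np.asarray(c[k]).tolist() for k in('fovy','cx','cy','camera_from_world')},open(f'pics/{f}.json','w'))
def load(f): return json.load(open(f'pics/{f}.json'))
def px2w(f,u,v,z):
    c=load(f); F=200/np.tan(np.radians(c['fovy'])/2); M=np.array(c['camera_from_world'])
    d=M[:3,:3].T@np.array([(u-c['cx'])/F,(v-c['cy'])/F,1]); o=-M[:3,:3].T@M[:3,3]
    return o+d*(z-o[2])/d[2]
def w2px(f,p):
    c=load(f); F=200/np.tan(np.radians(c['fovy'])/2); M=np.array(c['camera_from_world'])
    q=M[:3,:3]@np.array(p)+M[:3,3]; return c['cx']+F*q[0]/q[2],c['cy']+F*q[1]/q[2]
E
python3 - <<'E'
from h import *
snap('top','top0');snap('scene','sc0')
o=telemetry.get_obs();print(o)
a=cv2.imread('pics/top0.png');b=cv2.imread('pics/sc0.png')
print(load('top0'))
E
```

```text
{'clock': 0.1, 'joint_pos': array([1.17200030e+00, 2.41358746e-01, 3.87444163e-03, 1.33520999e+00,
       4.18201655e-06, 1.57082782e+00]), 'joint_vel': array([-0.00038614, -0.00094395,  0.0021757 ,  0.00122332,  0.00010644,
       -0.00022457]), 'tau': array([-7.55057936e-04, -3.73137832e+01,  2.53010184e+01,  1.08506400e-02,
       -7.39831398e-05,  1.85399152e-06]), 'eef_pos': array([0.19394759, 0.4602765 , 0.24749732]), 'tool_rot': array([ 8.33167720e-01,  5.53019575e-01, -7.91802141e-04,  5.23089112e-04]), 'ft_force': array([-0.77329067, -0.54783243, -0.61912084]), 'ft_torque': array([ 0.00546402, -0.00011741, -0.03052124]), 'grip_width': 0.08551512247906577}
{'fovy': 56.57880492656153, 'cx': 318.65746793641887, 'cy': 197.28314593358428, 'camera_from_world': [[0.07427863160718773, -0.9972375267376761, -1.235665585977543e-05, -0.042668136802435926], [-0.9720386982089869, -0.07239894427532037, -0.22338120344379295, 0.6010041666844147], [0.2227632242331347, 0.016604461266247893, -0.9747311618058162, 1.0049628993832593], [0.0, 0.0, 0.0, 1.0]]}
```

View pics/top0.png

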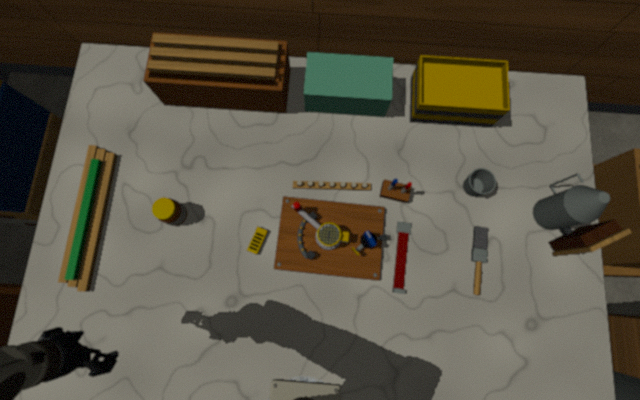

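View pics/sc0.png

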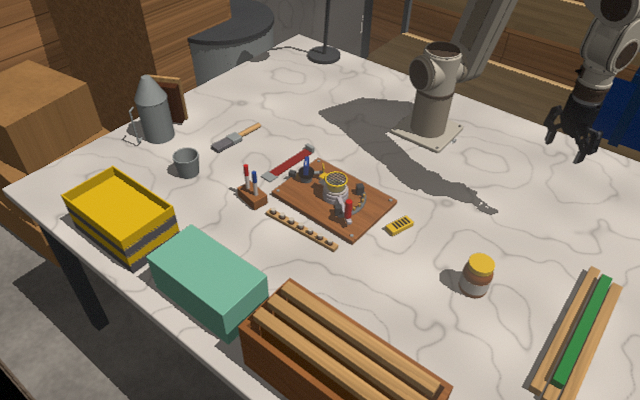

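Top view: the press board spans about (275–386, 197–279), with the cage near (329,236), the red grip near (296,206) and the blue knob near (369,240). I'll enlarge that area.

```bash
python3 - <<'E'
import cv2
a=cv2.imread('pics/top0.png')[185:290,265:420]
a=cv2.convertScaleAbs(cv2.resize(a,None,fx=5,fy=5,interpolation=cv2.INTER_CUBIC),alpha=1.7,beta=10)
cv2.imwrite('pics/c0.png',a)
E
```

```text
(no output)
```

View pics/c0.png

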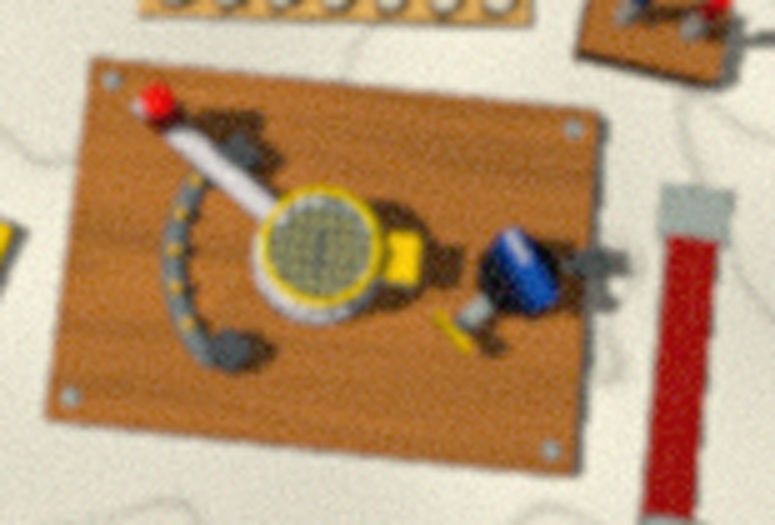

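```bash
cat >> h.py <<'E'
def fit(f,pts):
    from scipy.optimize import least_squares
    # pts: (u,v,local xyz)
    def r(q):
        c,s=np.cos(q[2]),np.sin(q[2])
        return np.ravel([np.subtract(w2px(f,(q[0]+c*x-s*y,q[1]+s*x+c*y,z)),(u,v)) for u,v,(x,y,z) in pts])
    s=least_squares(r,[.45,0,0]); return s.x,s.fun
E
python3 - <<'E'
from h import *
C=lambda u,v:(265+u/5,185+v/5)
pts=[(*C(95,60),(.11,.15,.018)),(*C(600,110),(.11,-.16,.018)),(*C(578,472),(-.11,-.16,.018)),(*C(48,418),(-.11,.15,.018)),(*C(157,103),(.069,.098,.108)),(*C(320,246),(0,0,.087))]
q,f=fit('top0',pts);print(q,f.round(1))
c,s=np.cos(q[2]),np.sin(q[2]);W=lambda x,y,z:(q[0]+c*x-s*y,q[1]+s*x+c*y,z)
k=W(0,-.115,.078);print('knob',k,'grip',W(.069,.098,.085))
u,v=w2px('top0',W(0,-.115,.092));print('knob top in crop',(u-265)*5,(v-185)*5)
a=px2w('top0',*C(510,232),.092);b=px2w('top0',*C(553,295),.092);print(a,b, np.degrees(np.arctan2((a-b)[1],(a-b)[0])))
for p in [(440,312),(472,350)]: print(px2w('top0',*C(*p),.069)-np.array(k))
o=telemetry.get_obs()
from scipy.spatial.transform import Rotation as R
print(R.from_quat(o['tool_rot']).as_matrix().round(3))
E
```

```text
[ 0.49586808 -0.03640853 -0.02455882] [-1.  -0.9  0.3 -1.   0.2  1.2 -0.7  1.2  0.5 -0.7  0.7 -0. ]
knob (np.float64(0.4930440966831342), np.float64(-0.1513738534300866), 0.078) grip (np.float64(0.5672537920093567), np.float64(0.05986752774223304), 0.085)
knob top in crop 531.5798947607686 265.1948156901075
[ 0.51050773 -0.13869814  0.092     ] [ 0.47756542 -0.16378698  0.092     ] 37.292861168644954
[-0.02709277  0.04693447 -0.009     ]
[-0.04680937  0.02802617 -0.009     ]
[[ 0.388  0.922 -0.001]
 [ 0.922 -0.388 -0.002]
 [-0.002 -0.    -1.   ]]
```

Emit:
apply_moves(moves=[[[-30,34,0,0],[-30,34,0,0],[-30,34,0,0],[-30,34,0,0],[-30,34,0,0],[-30,34,0,0],[-30,34,0,0],[-30,34,0,0],[-30,34,0,0],[-30,34,0,0]]], hand=0)

```text
clock: 1.1
eef_pos: [0.395, 0.0419, 0.2441]
tool_rot: [0.829, 0.559, -0.003, 0.001]
ft_force: [1.3, -0.1, 0.0]
grip_width: 0.0431
```

```bash
cat >> h.py <<'E'
def go(x,y,z,yaw):
    from scipy.spatial.transform import Rotation as R
    o=telemetry.get_obs(); M=R.from_quat(o['tool_rot']).as_matrix(); d=np.array([x,y,z])-o['eef_pos']
    y0=np.degrees(np.arctan2(M[1,0],M[0,0]))
    print('t',o['clock'],'pos',o['eef_pos'].round(4),'yaw',y0.round(1),'tilt',M[:2,2].round(3),'j',o['joint_pos'].round(2),'F',o['ft_force'].round(1),'T',o['ft_torque'].round(2),'w',round(o['grip_width'],4))
    print('tool shift mm',(M.T@d*1000).round(1),'turn',round((y0-yaw+180)%360-180,1))
E
python3 -c "
from h import *
go(.493,-.151,.2,135)"
```

```text
t 1.1 pos [0.395  0.0419 0.2441] yaw 68.0 tilt [-0.004 -0.005] j [ 0.11  0.04 -0.24  1.29 -0.    0.49] F [ 1.3 -0.1  0. ] T [0.03 0.01 0.05] w 0.0431
tool shift mm [-141.9  163.2   44.6] turn -67.0
```

Emit:
apply_moves(moves=[[[-28,33,0,0],[-28,33,0,0],[-28,33,0,0],[-28,33,0,0],[-25,29,0,0],[0,0,4,-8],[0,0,4,-8],[0,0,4,-8],[0,0,4,-8],[0,0,4,-8]]])

```text
clock: 2.1
eef_pos: [0.4946, -0.1623, 0.2183]
tool_rot: [0.582, 0.813, -0.004, -0.004]
ft_force: [0.2, 0.2, 0.0]
grip_width: 0.0425
```

Emit:
apply_moves(moves=[[[0,0,4,-8],[0,0,4,-8],[0,0,4,-8],[0,0,4,-3],[0,0,0,0],[0,0,0,0],[0,0,0,0],[0,0,0,0],[0,0,0,0],[0,0,0,0]]])

```text
clock: 3.1
eef_pos: [0.492, -0.1618, 0.1981]
tool_rot: [0.368, 0.93, -0.003, -0.009]
ft_force: [-0.2, 0.1, -0.4]
grip_width: 0.0428
```

```bash
python3 -c "
from h import *
go(.493,-.151,.2,135)
snap('wrist','w1');print(w2px('w1',(.493,-.151,.092)))
a=cv2.imread('pics/w1.png');cv2.imwrite('pics/w1b.png',cv2.convertScaleAbs(a,alpha=1.4,beta=10))"
```

```text
t 3.1 pos [ 0.492  -0.1618  0.1981] yaw 136.8 tilt [-0.019  0.   ] j [-0.31  0.32 -0.03  1.25 -0.01 -1.13] F [-0.2  0.1 -0.4] T [-0.04 -0.01  0.03] w 0.0428
tool shift mm [ 6.7  8.5 -1.9] turn 1.8
(np.float64(326.2711527417025), np.float64(217.7213121502675))
```

View pics/w1b.png

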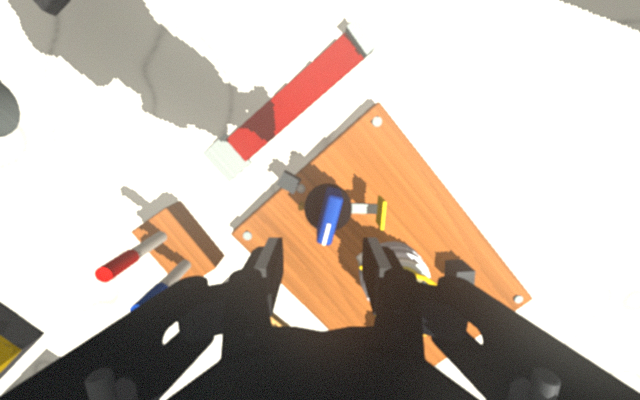

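Wrist view: the blue bar runs from about (333,195) to (325,243), with the blade at (383,215) and the fingertips at (265,250) and (375,250). I'll zoom in for the angle.

```bash
python3 -c "
import cv2
a=cv2.imread('pics/w1.png')[165:265,270:410]
cv2.imwrite('pics/c1.png',cv2.convertScaleAbs(cv2.resize(a,None,fx=5,fy=5,interpolation=cv2.INTER_CUBIC),alpha=1.2))"
```

```text
(no output)
```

View pics/c1.png

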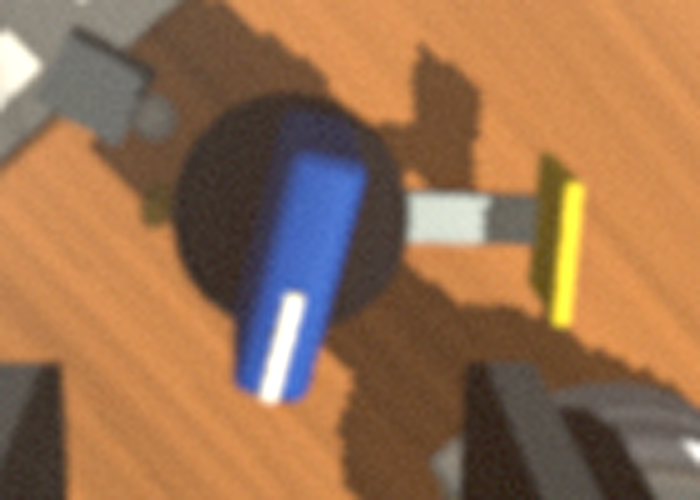

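```bash
python3 -c "
from h import *
a=px2w('w1',324,244,.092);b=px2w('w1',336.2,196.6,.092);m=(a+b)/2
ang=np.degrees(np.arctan2(*(a-b)[1::-1]));print(a,b,m,np.linalg.norm(a-b),ang)
# disc centre z~.05?
print(px2w('w1',270+290/5,165+210/5,.05))
p=px2w('w1',270+572/5,165+250/5,.069);print('blade r',p-m,np.linalg.norm((p-m)[:2]))
go(m[0],m[1],.079,ang+90)"
```

```text
[ 0.51105297 -0.13456019  0.092     ] [ 0.47409505 -0.15893093  0.092     ] [ 0.49257401 -0.14674556  0.092     ] 0.044269859857222746 33.401592486146775
[ 0.4920161  -0.14783458  0.05      ]
blade r [-0.03721309  0.03735263 -0.023     ] 0.05272602123828898
t 3.15 pos [ 0.492  -0.1618  0.1981] yaw 136.8 tilt [-0.019  0.   ] j [-0.31  0.32 -0.03  1.25 -0.01 -1.13] F [-0.4 -0.3 -0.2] T [ 0.   -0.02  0.02] w 0.0425
tool shift mm [  8.3  12.8 119.1] turn 13.4
```

Emit:
apply_moves(moves=[[[8,13,0,0],[0,0,20,8],[0,0,20,5],[0,0,20,0],[0,0,8,0],[0,0,0,0],[0,0,0,0],[0,0,0,0],[0,0,0,0],[0,0,0,0]]])

```text
clock: 4.15
eef_pos: [0.4983, -0.1422, 0.1328]
tool_rot: [0.474, 0.88, -0.002, -0.004]
ft_force: [0.7, 0.3, 0.2]
grip_width: 0.0425
```

```bash
python3 -c "
from h import *
go(.4925,-.1472,.079,123.4)"
```

```text
t 4.15 pos [ 0.4983 -0.1422  0.1328] yaw 123.4 tilt [-0.009 -0.   ] j [-0.28  0.36 -0.14  1.08 -0.   -0.86] F [0.7 0.3 0.2] T [-0.06 -0.02 -0.06] w 0.0425
tool shift mm [-1.2 -7.2 53.8] turn -0.0
```

Emit:
apply_moves(moves=[[[-1,-7,0,0],[0,0,12,0],[0,0,12,0],[0,0,12,0],[0,0,10,0],[0,0,7,0],[0,0,0,0],[0,0,0,0],[0,0,0,0],[0,0,0,0]]])

```text
clock: 5.15
eef_pos: [0.4915, -0.1478, 0.0749]
tool_rot: [0.475, 0.88, -0.002, -0.004]
ft_force: [0.3, -0.6, 0.9]
grip_width: 0.0428
```

```bash
python3 -c "
from h import *
go(.4925,-.1472,.079,123.4)"
```

```text
t 5.15 pos [ 0.4915 -0.1478  0.0749] yaw 123.3 tilt [-0.01 -0.  ] j [-0.29  0.42 -0.23  0.93 -0.   -0.87] F [ 0.3 -0.6  0.9] T [-0.04  0.03 -0.02] w 0.0428
tool shift mm [-0.1  1.2 -4.1] turn -0.1
```

Emit:
apply_moves(moves=[[[0,1,-3,0],[0,0,0,0],[0,0,0,0],[0,0,0,0],[0,0,0,0],[0,0,0,0],[0,0,0,0],[0,0,0,0],[0,0,0,0],[0,0,0,0]]], hand=-1)

```text
clock: 6.15
eef_pos: [0.494, -0.1486, 0.0794]
tool_rot: [0.475, 0.88, -0.003, -0.002]
ft_force: [0.6, -1.6, -1.2]
grip_width: 0.013
```

```bash
python3 -c "
from h import *
go(.4925,-.1472,.079,123.4-55)"
```

```text
t 6.15 pos [ 0.494  -0.1486  0.0794] yaw 123.3 tilt [-0.006 -0.003] j [-0.29  0.41 -0.22  0.94 -0.   -0.87] F [ 0.6 -1.6 -1.2] T [-0.09 -0.06  0.01] w 0.013
tool shift mm [ 2.  -0.5  0.4] turn 54.9
```

Emit:
apply_moves(moves=[[[0,0,0,5],[0,0,0,5],[0,0,0,5],[0,0,0,5],[0,0,0,5],[0,0,0,5],[0,0,0,5],[0,0,0,0],[0,0,0,0],[0,0,0,0]]])

```text
clock: 7.15
eef_pos: [0.494, -0.1485, 0.0794]
tool_rot: [0.725, 0.689, -0.003, -0.001]
ft_force: [1.7, -2.2, -1.9]
grip_width: 0.0129
```

```bash
python3 -c "
from h import *
go(.494,-.1486,.079,123.4-55)"
```

```text
t 7.15 pos [ 0.494  -0.1485  0.0794] yaw 87.0 tilt [-0.006 -0.002] j [-0.29  0.41 -0.22  0.94 -0.   -0.24] F [ 1.7 -2.2 -1.9] T [-0.03 -0.18 -0.06] w 0.0129
tool shift mm [-0.1 -0.   0.4] turn 18.6
```

Emit:
apply_moves(moves=[[[0,0,0,5],[0,0,0,5],[0,0,0,5],[0,0,0,4],[0,0,0,0],[0,0,0,0],[0,0,0,0],[0,0,0,0],[0,0,0,0],[0,0,0,0]]])

```text
clock: 8.15
eef_pos: [0.4942, -0.1485, 0.0794]
tool_rot: [0.829, 0.559, -0.002, -0.001]
ft_force: [0.4, -2.9, -1.4]
grip_width: 0.0133
```

Emit:
apply_moves(moves=[[[0,0,0,0],[0,0,0,0],[0,0,0,0],[0,0,0,0],[0,0,0,0],[0,0,0,0],[0,0,-20,0],[0,0,-30,0],[0,0,-30,0],[0,0,-20,0]]], hand=0)

```text
clock: 9.15
eef_pos: [0.4914, -0.1464, 0.179]
tool_rot: [0.829, 0.56, -0.006, -0.005]
ft_force: [0.7, -0.3, -0.6]
grip_width: 0.0427
```

```bash
python3 -c "
from h import *
go(.565,.062,.19,144)
snap('wrist','w2');snap('top','top2')
a=cv2.imread('pics/top2.png')[185:290,265:420]
a=cv2.convertScaleAbs(cv2.resize(a,None,fx=5,fy=5,interpolation=cv2.INTER_CUBIC),alpha=1.7,beta=10)
cv2.imwrite('pics/c2.png',a)"
```

```text
t 9.15 pos [ 0.4914 -0.1464  0.179 ] yaw 68.1 tilt [-0.015  0.003] j [-0.29  0.32 -0.08  1.19 -0.    0.09] F [ 0.7 -0.3 -0.6] T [-0.04 -0.05 -0.03] w 0.0427
tool shift mm [220.7  -9.8 -11.6] turn -75.9
```

View pics/w2.png

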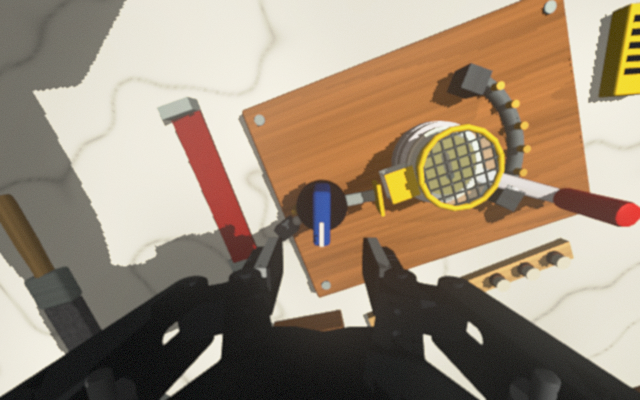

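Knob turned about 55° and stayed there, with the blade now against the cage's yellow gate at (385,190). The red grip top is near (628,214) and the cage rim centre near (461,168). Next I'll work out the lever's position.

```bash
python3 -c "
from h import *
g=px2w('w2',628,214,.108);c=px2w('w2',461,168,.087);k=px2w('w2',322,215,.092)
print(g,c,k,np.linalg.norm((g-c)[:2]),np.degrees(np.arctan2(*(g-c)[1::-1])),np.linalg.norm((k-c)[:2]),np.degrees(np.arctan2(*(c-k)[1::-1])))
q,f=fit('w2',[(628,214,(.069,.098,.108)),(461,168,(0,0,.087)),(245,112,(-.11,-.16,.018)),(320,296,(.11,-.16,.018)),(563,0,(-.11,.15,.018))]);print(q,f.round(1))
"
```

```text
[0.56806037 0.06403236 0.108     ] [ 0.49629809 -0.03161281  0.087     ] [ 0.49008657 -0.14541937  0.092     ] 0.11957350457372688 53.11921481815627 0.1139759460196063 86.87591526681771
[ 0.50014572 -0.03153442 -0.04484354] [ -0.1   6.9   1.4   4.5  -2.7  -1.4  -2.2   3.6   2.6 -11.5]
```

Emit:
apply_moves(moves=[[[44,-2,0,0],[44,-2,0,0],[44,-2,0,0],[44,-2,0,0],[40,-2,0,0],[0,0,0,-8],[0,0,0,-8],[0,0,0,-8],[0,0,0,-8],[0,0,0,-8]]])

```text
clock: 10.25
eef_pos: [0.5635, 0.065, 0.1667]
tool_rot: [0.577, 0.817, -0.007, -0.01]
ft_force: [0.1, -0.4, 0.1]
grip_width: 0.0427
```

Emit:
apply_moves(moves=[[[0,0,0,-8],[0,0,0,-8],[0,0,0,-8],[0,0,0,-8],[0,0,0,-4],[0,0,0,0],[0,0,0,0],[0,0,0,0],[0,0,0,0],[0,0,0,0]]])

```text
clock: 11.25
eef_pos: [0.5579, 0.0646, 0.1549]
tool_rot: [0.285, 0.958, -0.007, -0.019]
ft_force: [-0.2, -0.8, 0.1]
grip_width: 0.0425
```

```bash
python3 -c "
from h import *
go(.568,.063,.083,143.3)
snap('wrist','w3');print(w2px('w3',(.568,.063,.108)),w2px('w3',(.568,.063,.085)))"
```

```text
t 11.25 pos [0.5579 0.0646 0.1549] yaw 146.9 tilt [-0.041 -0.003] j [ 0.11  0.45  0.05  1.22  0.   -0.88] F [-0.2 -0.8  0.1] T [-0.02 -0.08 -0.  ] w 0.0425
tool shift mm [-11.8   5.9  71.4] turn 3.6
(np.float64(303.0326582685998), np.float64(238.52424324566215)) (np.float64(304.08305473991044), np.float64(227.42648374129288))
```

View pics/w3.png

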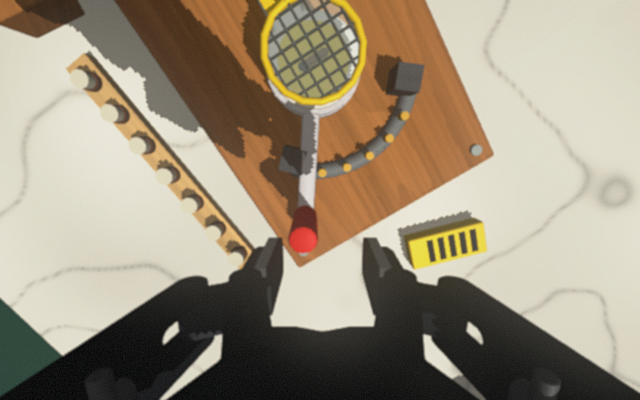

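Wrist view: the red top sits at (303,238), exactly where predicted. The cage rim centre is about (313,52) and the third and fourth studs are clear.

Emit:
apply_moves(moves=[[[-12,6,0,4],[0,0,0,0],[0,0,10,0],[0,0,10,0],[0,0,0,0],[0,0,0,0],[0,0,0,0],[0,0,0,0],[0,0,0,0],[0,0,0,0]]])

```text
clock: 12.3
eef_pos: [0.5685, 0.0633, 0.1327]
tool_rot: [0.317, 0.948, -0.008, -0.02]
ft_force: [1.2, -0.5, -0.2]
grip_width: 0.0426
```

```bash
python3 -c "
from h import *
go(.568,.063,.083,143.3)
c=px2w('w3',313,52,.087);g=px2w('w3',303,238,.108);print(c,g,np.linalg.norm((g-c)[:2]),np.degrees(np.arctan2(*(g-c)[1::-1])))"
```

```text
t 12.3 pos [0.5685 0.0633 0.1327] yaw 143.0 tilt [-0.043 -0.002] j [ 0.11  0.48  0.05  1.18  0.   -0.82] F [ 1.2 -0.5 -0.2] T [-0.06 -0.06 -0.02] w 0.0426
tool shift mm [-1.4  0.8 49.7] turn -0.3
[ 0.49789092 -0.03106378  0.087     ] [0.56781386 0.06268541 0.108     ] 0.11695352337702943 53.28254144542083
```

Emit:
apply_moves(moves=[[[-1,1,10,0],[0,0,10,0],[0,0,10,0],[0,0,10,0],[0,0,6,0],[0,0,0,0],[0,0,0,0],[0,0,0,0],[0,0,0,0],[0,0,0,0]]])

```text
clock: 13.3
eef_pos: [0.5677, 0.0634, 0.0821]
tool_rot: [0.317, 0.948, -0.008, -0.02]
ft_force: [0.1, 0.4, -0.2]
grip_width: 0.0424
```

```bash
python3 -c "
from h import *
go(.568,.063,.083,143.3)"
```

```text
t 13.3 pos [0.5677 0.0634 0.0821] yaw 143.0 tilt [-0.043 -0.003] j [ 0.11  0.53 -0.02  1.07  0.   -0.82] F [ 0.1  0.4 -0.2] T [-0.03 -0.05  0.01] w 0.0424
tool shift mm [-0.4 -0.1 -0.9] turn -0.3
```

Emit:
apply_moves(moves=[[[0,0,0,0],[0,0,0,0],[0,0,0,0],[0,0,0,0],[0,0,0,0],[0,0,0,0],[0,0,0,0],[0,0,0,0],[0,0,0,0],[0,0,0,0]]], hand=-1)

```text
clock: 14.3
eef_pos: [0.5697, 0.0623, 0.083]
tool_rot: [0.318, 0.948, -0.009, -0.017]
ft_force: [-0.2, -0.2, -2.8]
grip_width: 0.0187
```

```bash
cat >> h.py <<'E'
def arc(target,C=(.4965,-.033)):
    o=telemetry.get_obs(); p=o['eef_pos'][:2]-C; r=np.hypot(*p); a=np.arctan2(p[1],p[0])
    print('r',r.round(4),'ang',np.degrees(a).round(2),'lever est',(a-A0).round(3))
    t=A0+target; go(C[0]+.12*np.cos(t),C[1]+.12*np.sin(t),.083,np.degrees(t)+90)
A0=np.radians(53.4)
E
python3 -c "
from h import *
arc(.4)"
```

```text
r 0.1202 ang 52.44 lever est -0.017
t 14.3 pos [0.5697 0.0623 0.083 ] yaw 142.9 tilt [-0.038 -0.007] j [ 0.11  0.53 -0.01  1.07 -0.   -0.81] F [-0.2 -0.2 -2.8] T [-0.54 -0.68 -0.13] w 0.0187
tool shift mm [ 48.6 -10.    1.6] turn -23.4
```

Emit:
apply_moves(moves=[[[8.4,-0.3,0,-4],[8.4,-0.3,0,-4],[8.4,-0.3,0,-4],[8.4,-0.3,0,-4],[8.4,-0.3,0,-4],[0,0,0,0],[0,0,0,0],[0,0,0,0],[0,0,0,0],[0,0,0,0]]])

```text
clock: 15.3
eef_pos: [0.5348, 0.0804, 0.0831]
tool_rot: [0.148, 0.989, -0.007, -0.016]
ft_force: [-0.3, 0.4, -1.7]
grip_width: 0.019
```

```bash
sed -i 's/53.4)/52.44)/' h.py; python3 -c "
from h import *
arc(.6)"
```

```text
r 0.1197 ang 71.35 lever est 0.33
t 15.3 pos [0.5348 0.0804 0.0831] yaw 162.9 tilt [-0.033 -0.009] j [ 0.15  0.47 -0.12  1.02 -0.   -1.12] F [-0.3  0.4 -1.7] T [-0.63 -0.96 -0.68] w 0.019
tool shift mm [32.1 -3.1  1.1] turn -13.9
```

```bash
python3 -c "
from h import *
snap('wrist','w4')"
```

```text
(no output)
```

View pics/w4.png

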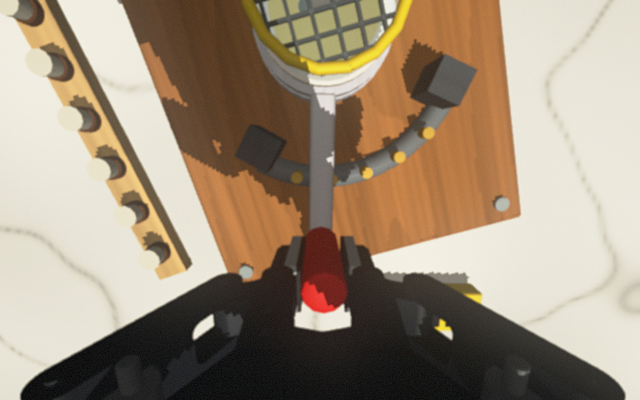

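The fingers hold the red grip and the arm has moved with them. One stud is behind at (297,178), one is under the arm and three are ahead at (367,172), (400,157) and (428,132). That fits my estimate of 0.33 rad.

Emit:
apply_moves(moves=[[[8.4,-0.3,0,-4],[8.4,-0.3,0,-4],[8.4,-0.3,0,-4],[8.4,-0.3,0,-4],[8.4,-0.3,0,-4],[0,0,0,0],[0,0,0,0],[0,0,0,0],[0,0,0,0],[0,0,0,0]]])

```text
clock: 16.35
eef_pos: [0.4922, 0.0861, 0.0831]
tool_rot: [-0.028, 0.999, -0.003, -0.018]
ft_force: [-2.9, 2.3, -2.3]
grip_width: 0.0189
```

```bash
python3 -c "
from h import *
arc(.8)"
```

```text
r 0.1192 ang 92.08 lever est 0.692
t 16.35 pos [0.4922 0.0861 0.0831] yaw -176.8 tilt [-0.035 -0.007] j [ 0.17  0.4  -0.23  0.98 -0.   -1.45] F [-2.9  2.3 -2.3] T [-0.59 -1.11 -0.79] w 0.0189
tool shift mm [12.9  0.4  0.5] turn -5.1
```

Emit:
apply_moves(moves=[[[4,0,0,-2],[4,0,0,-2],[4,0,0,-1],[0,0,0,0],[0,0,0,0],[0,0,0,0],[0,0,0,0],[0,0,0,0],[0,0,0,0],[0,0,0,0]]])

```text
clock: 17.35
eef_pos: [0.4815, 0.0851, 0.0831]
tool_rot: [-0.071, 0.997, -0.002, -0.017]
ft_force: [-1.8, 2.2, -3.5]
grip_width: 0.0187
```

```bash
python3 -c "
from h import *
arc(.8);snap('wrist','w5')"
```

```text
r 0.1191 ang 97.24 lever est 0.782
t 17.35 pos [0.4815 0.0851 0.0831] yaw -171.8 tilt [-0.034 -0.006] j [ 0.17  0.38 -0.26  0.96  0.   -1.54] F [-1.8  2.2 -3.5] T [-0.48 -1.31 -0.82] w 0.0187
tool shift mm [2.1 0.9 0.2] turn -0.1
```

View pics/w5.png

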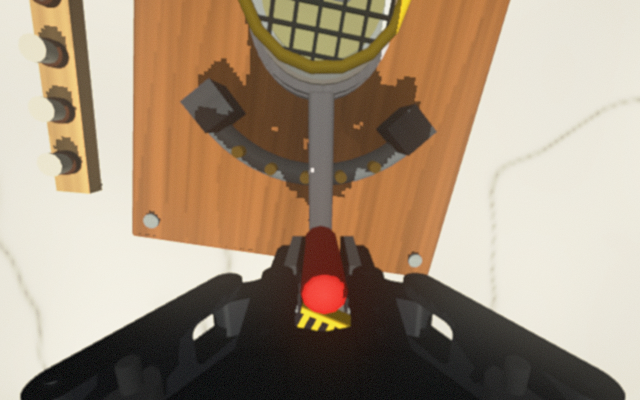

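Three studs are now behind the arm, at about (238,152), (270,169) and (305,178), and two ahead at (341,177) and (375,168). The arm, at x≈321, lies midway between the third and fourth. I'll hold still once to check for drift.

Emit:
apply_moves(moves=[[[0,0,0,0],[0,0,0,0],[0,0,0,0],[0,0,0,0],[0,0,0,0],[0,0,0,0],[0,0,0,0],[0,0,0,0],[0,0,0,0],[0,0,0,0]]])

```text
clock: 18.4
eef_pos: [0.4815, 0.0852, 0.0831]
tool_rot: [-0.071, 0.997, -0.002, -0.017]
ft_force: [-0.5, 1.7, -3.8]
grip_width: 0.0184
```

```bash
python3 -c "
from h import *
arc(.8);o=telemetry.get_obs();print(o['joint_vel'].round(3))
p=o['eef_pos'][:2]-np.array((.4965,-.033))
e=np.arctan2(p[1],p[0])-A0
if .75<e<.84: workorder.job_done();print('done')"
```

```text
r 0.1191 ang 97.24 lever est 0.782
t 18.4 pos [0.4815 0.0852 0.0831] yaw -171.8 tilt [-0.034 -0.006] j [ 0.17  0.38 -0.26  0.96  0.   -1.54] F [-0.5  1.7 -3.8] T [-0.46 -1.27 -0.83] w 0.0184
tool shift mm [2.2 0.9 0.2] turn -0.1
[-0.     0.    -0.002 -0.002 -0.     0.002]
the job is handed in; nothing more can be done
done
```

I shut the gate, pulled the lever round three clicks, and handed the job in at about 18 s with the gripper still holding the lever.

- **Gate knob:** I turned it about 55° (0.96 rad) clockwise. After I let go, a wrist picture showed it still turned and the blade up against the cage's gate. I did not look at it again after that, but nothing went near it.
- **Lever:** the last picture shows three studs behind the arm and two ahead, with the arm midway between the third and fourth. The tool position puts the lever at about 0.78 rad. It did not move over a further second of holding, and the fingers were 18 mm apart on the 20 mm grip.
- **Disagreement:** the force sensor read less sideways force than the roughly 5 N expected from the spring: about 2–4 N near the end, and almost none at 0.33 rad. The pictures still showed the lever following the fingers and staying in their grip.
- **Bystanders:** I saw no contact with any of them, but I did not measure their positions again at the end.

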